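Let the thick dowels out of the dispenser

ROBOT

A 6-joint arm with a two-finger parallel gripper is mounted at the origin on a cart in front of the work surface, level with it; the furniture and walls round the work are solid. World frame = base frame: x ahead of the robot, y to its left, z up, the work surface at z = 0. Lengths are in mm, angles in rad, forces in N, time in s.
With the tool pointing down it reaches from about 350 to 775 mm from the base axis. Payload 7.3 kg.
Tool frame: the origin (TCP) lies on the centre line of the jaws, within the pads' length; the fingertips stand finger_overhang ahead of it and the grasp point (between the pads) lies 8 mm behind it (finger_overhang is the distance from the TCP to the fingertips, in mm); z points along the fingers, y is the line along which they close (so a half turn about z gives the same grasp; the last joint's range is limited). The gripper opens to 92 mm and grips with 3 to 60 N. Pads are 19 mm wide; open, the fingers measure 130 mm over their backs; the gripper's body (75 mm by 190 mm) begins 47 mm behind the grasp point.
Start: joints at [0.985, 0.342, 1.524, -0, 1.275, -0.146], TCP at [223.511, 475.065, 237.741] pointing down, gripper open.
Joint ranges: [-2.53, 2.53], [-0.77, 2.02], [0.04, 2.7], [-1, 4.14], [0.28, 2.66], [-3.11, 3.11]. Speed limits (rad/s): [2.57, 2.57, 3.14, 3.14, 3.14, 3.14].

INTERFACE

Orientations are given as [roll, pitch, yaw] about the fixed x, y, z axes, in that order (R = Rz(yaw) Ry(pitch) Rx(roll)).
In Python, from plant import get_obs, capture, close_job, finger_overhang gives the robot as it stands.
- The arm moves only by the shell command python3 -m inch 'ROWS'. ROWS is JSON, one flat list of numbers, 7 for each row, row after row: the turn, a rotation vector about the tool's x, y, z scaled (see below), then the shift along the tool's x, y, z scaled (see below), then the closure, from -1 (fully open) to 1 (shut). In form: [ax, ay, az, tx, ty, tz, gripper, ax, ay, az, tx, ty, tz, gripper, ...]. A call has 1 to 10 rows; each row shifts and turns the commanded pose from where the row before left it, along the tool's axes as they then stand; what a row does not reach is not made up. The controller multiplies each number of a shift by 0.8 m and each number of a turn by 1.5 rad. A row lasts 1/12 s, in which the tool goes at most 41.7 mm and 7.16 degrees, less where a joint would pass 70% of its speed; a pose out of reach is approached as far as the arm can. A call with a number of a shift or a turn outside -1 to 1 is refused whole. A call with a gripper value outside its range is refused whole. The fingers move at their own pace and stop on an object; the grip force is fixed at half the most. Time passes only in rows, so rows that do not move let the fingers close. It gives the time, the measured TCP pose, the force, the opening and the grip force at its end, in the units of the state.
- get_obs(): the state, without advancing time (a new reading comes with each control period).
- capture(name): name is "side" or "top"; returns a dict with "image" (420x560x3 uint8, red, green, blue), "mtx" (3x3 intrinsics, pixels), "distortion" ([k1, k2, p1, p2, k3] as OpenCV has them; the pictures are not rectified), "pose" (4x4, takes a point from camera to world coordinates). Camera axes: x right, y up, looking along -z (the intrinsics and any distortion apply to the point x, -y, -z); pixel columns grow to the right and rows downward; lengths in mm; the calibration is good to about 2 mm. A picture is of the moment at which its call begins. There is no depth.
- close_job(): hands the job in; it is judged then, once.
The state is a dict: "time": time; "joint_positions": joint angles; "dq": joint speeds; "tau": joint torques, N m; "tool_pos": TCP position; "tcp_rot": TCP orientation; "contact_force": force on the tool from outside, world axes, zero at the start; "moment": the same for the moment, N m; "grip_width": finger opening in mm; "finger_force": force on a finger pad.
Only numpy, scipy, OpenCV 4.12 (cv2) and the standard library are available. Lean on these libraries where they do the work, as an engineer would, in place of code of your own. Each camera call takes 0.05 s, during which the arm holds its last target. There are 200 camera calls.

TASK

Two dowel dispensers stand on the bench: on the one that holds the thick dowels, press the lever pad all the way down with your fingertips and keep it there until all three dowels have rolled out into its tray. Then let the lever up slowly, so that the lid eases shut without slamming, and come away. Leave the dowels and the lid to move by themselves without touching them, keep the other dispenser shut, and do not disturb the tools on the bench.

Things in the scene. Friction and masses are not known exactly. Their poses are not given: they have to be found in the camera images.
- rack_a: The thick-dowel dispenser: plywood, fixed, 272 x 84 mm, 105 mm high, holds three thick dowels. Origin: on the bench under the shut lid's lower edge, mid-lane; +x up the lane to its back, +y left. The 64 mm wide lane falls 12 degrees forward: hopper x 0 to 0.12 (walls 105 mm), tray x -0.13 to 0 (walls 50 mm), tray end towards the robot, yaw up to 0.3 rad. Lever and black linkage cover on its right (-y)
- rack_b: The thin-dowel dispenser: the same as rack_a in every size and frame, but it holds five thin dowels; the two may stand either way round on the bench
- rack_a_pad (a point): centre of the top of the thick-dowel dispenser's lever pad (black rubber, 40 mm along the lever, 32 across; the place to press). In the dispenser's frame at rest x -0.080, y -0.063, z 0.122; it swings about a level axis along y through x 0.05, z 0.085, to x -0.084, z 0.065 fully pressed (57 mm lower). Nothing above it; only the 50 mm tray wall beside it
- rack_b_pad (a point): centre of the top of the thin-dowel dispenser's lever pad (black rubber, 40 mm along the lever, 32 across; not to be pressed). In the dispenser's frame at rest x -0.080, y -0.063, z 0.122; it swings about a level axis along y through x 0.05, z 0.085, to x -0.084, z 0.065 fully pressed (57 mm lower). Nothing above it; only the 50 mm tray wall beside it
- rack_a_lever (a joint): lever of the thick-dowel dispenser, rad: 0 at rest (up), 0.42 pressed down to its stop. A spring pushes it back up: about 1 to 2 N at the pad to start it, 3 to 4 N at the stop. Little damping: let go, it flies up and the lid slams
- rack_a_lid (a joint): lid of the thick-dowel dispenser, rad: 0 shut, 1.05 fully open; = 2.5 x lever (10 mm at the pad is about 0.19). Hinged along its upper edge, swings out over the tray. Thick dowels pass under it from about 0.6 rad and take about 1 s to roll out. Coming shut faster than 2.5 rad/s (pad rising at over 130 mm/s) is a slam
- rack_b_lid (a joint): lid of the thin-dowel dispenser, rad: 0 shut, 1.05 fully open; = 2.5 x lever (10 mm at the pad is about 0.19). Hinged along its upper edge, swings out over the tray. It stays shut
- panel_a (a point): Middle of the thick-dowel dispenser's lid panel: aluminium, 61 x 58 x 4 mm, tilted 30 degrees when shut, across the lane, hinged at its upper edge; moved by the lever only, not by hand
- dowel_a1: Thick wooden dowel 1, 30 mm diameter, 58 mm long, lying across the lane behind the lid; origin at its centre, axis along its y
- dowel_a2: Thick wooden dowel 2, 30 mm diameter, 58 mm long, lying across the lane behind the lid; origin at its centre, axis along its y
- dowel_a3: Thick wooden dowel 3, 30 mm diameter, 58 mm long, lying across the lane behind the lid; origin at its centre, axis along its y
- dowel_b1: Thin wooden dowel 1, 16 mm diameter, 58 mm long, in the other dispenser; origin at its centre
- dowel_b2: Thin wooden dowel 2, 16 mm diameter, 58 mm long, in the other dispenser; origin at its centre
- dowel_b3: Thin wooden dowel 3, 16 mm diameter, 58 mm long, in the other dispenser; origin at its centre
- dowel_b4: Thin wooden dowel 4, 16 mm diameter, 58 mm long, in the other dispenser; origin at its centre
- dowel_b5: Thin wooden dowel 5, 16 mm diameter, 58 mm long, in the other dispenser; origin at its centre
- tape_duct: Bystander, not to be moved: small black roll of tape lying flat, 58 x 56 x 19 mm
- offcut: Bystander, not to be moved: brown timber offcut, 50 x 75 x 36 mm
- wrench: Bystander, not to be moved: steel open-ended wrench lying flat, 182 mm long
- screwdriver: Bystander, not to be moved: small yellow screwdriver lying flat, 135 mm long
Mind the look-alikes: they are no part of the job. What is shaped like the dowel_a3 but black, turquoise or white is not meant.

How it is judged (in metres and radians):
On the way:
1. the thick-dowel dispenser's lid is fully open (over 0.95 rad) with all three thick dowels out in its tray, the fingers pressing the lever (value of joint rack_a_lid above 0.95 rad and contact force between the fingers and rack_a_lever above 0.5 N and x of each of dowel_a1, dowel_a2, dowel_a3 in the frame of rack_a below -0.03 m), for 0.2 s.
At the end, for the whole second after the job is handed in: Both lids are shut (under 0.05 rad), the three thick dowels lie at rest in the tray of their dispenser (centres 30 to 135 mm in front of the closed lid's lower edge, under 60 mm high), the thin dowels are still behind their lid (value of joint each of rack_a_lid, rack_b_lid below 0.05 rad and x of dowel_a1 in the frame of rack_a between -0.135 and -0.03 m and x of dowel_a2 in the frame of rack_a between -0.135 and -0.03 m and x of dowel_a3 in the frame of rack_a between -0.135 and -0.03 m and z of each of dowel_a1, dowel_a2, dowel_a3 in the frame of rack_a below 0.06 m and x of each of dowel_b1, dowel_b2, dowel_b3, dowel_b4, dowel_b5 in the frame of rack_b above 0 m and linear speed of each of dowel_a1, dowel_a2, dowel_a3 below 0.02 m/s); the robot touches nothing.
It fails at once if the lid slams: over its last 0.4 rad it comes shut faster than 2.5 rad/s (value of joint rack_a_lid below 0.4 rad and velocity of joint rack_a_lid below -2.5 rad/s).
It fails at once if the other dispenser's lid is opened (over 0.15 rad) (value of joint rack_b_lid above 0.15 rad).
It fails at once if the fingers touch the lid (contact force between the fingers and rack_a_lid above 1 N).
It fails at once if the fingers touch a dowel, or a dowel is lifted (centre over 130 mm above the bench) (contact force between the fingers and dowel_a1 above 0.5 N or contact force between the fingers and dowel_a2 above 0.5 N or contact force between the fingers and dowel_a3 above 0.5 N or contact force between the fingers and dowel_b1 above 0.5 N or contact force between the fingers and dowel_b2 above 0.5 N or contact force between the fingers and dowel_b3 above 0.5 N or contact force between the fingers and dowel_b4 above 0.5 N or contact force between the fingers and dowel_b5 above 0.5 N or height (world z) of any of dowel_a1, dowel_a2, dowel_a3, dowel_b1, dowel_b2, dowel_b3, dowel_b4, dowel_b5 above 0.13 m).
It fails at once if a bystander is moved by more than 20 mm (distance of any of tape_duct, offcut, wrench, screwdriver from where it was at the start of the episode above 0.02 m).
It also fails if it takes over 38 s, if anything falls off the work surface, if the arm or the gripper's body presses on something with over 40 N, if the wrist force passes 120 N, or if a joint passes its speed limit or range.

## Working session

There is one attempt and no reset: what is moved stays moved. The work goes in short steps, Python scripts to look and compute and a shell command to move; the robot and the scene stay as the last step left them, time stands still between calls to the robot, and variables do not carry over. Pictures are saved under pics/ and viewed, at most 10 in all, crops included, and the job is handed in when it is done.

```bash
mkdir -p pics; python3 - <<'E'
from plant import *
import cv2
print(get_obs(), finger_overhang)
for n in("side","top"):
    c=capture(n); cv2.imwrite(f"pics/{n}0.png",c["image"][:,:,::-1]); print(n,c["mtx"],c["distortion"],c["pose"])
E
```

```text
{'time': 0.0, 'joint_positions': array([ 9.85031218e-01,  3.42737669e-01,  1.52500558e+00,  7.42380163e-06,
        1.27538810e+00, -1.46022501e-01]), 'dq': array([-1.38125742e-03,  3.66347812e-04,  3.74293155e-05, -2.62603685e-03,
       -3.30594985e-04,  1.48647513e-04]), 'tau': array([-7.75753870e-04, -4.31237733e+01, -2.44214952e+01,  7.16699171e-02,
        5.59849106e-02, -1.13953890e-04]), 'tool_pos': array([223.27117516, 474.73599861, 237.04118049]), 'tcp_rot': array([-3.14007137e+00, -2.30909322e-04,  2.70184770e+00]), 'contact_force': array([ 0.42503522,  0.78535174, -0.64121216]), 'moment': array([-0.02210173, -0.00251339,  0.02733245]), 'finger_force': 0.0, 'grip_width': 91.62131139975878} 11.0
side [[460.18340928   0.         287.48092761]
 [  0.         460.18340928 212.9712894 ]
 [  0.           0.           1.        ]] [-0.01988412  0.          0.          0.          0.        ] [[ 1.43434530e-01  7.54431768e-01 -6.40514827e-01 -4.06992953e+02]
 [-9.89546690e-01  1.19114850e-01 -8.12957571e-02 -1.10072252e+02]
 [ 1.49627255e-02  6.45479946e-01  7.63630641e-01  1.24669621e+03]
 [ 0.00000000e+00  0.00000000e+00  0.00000000e+00  1.00000000e+00]]
top [[391.68020258   0.         279.93257932]
 [  0.         391.68020258 208.75568161]
 [  0.           0.           1.        ]] [0.02650435 0.         0.         0.         0.        ] [[-1.36470569e-01  9.67270831e-01 -2.13922705e-01  3.61788678e+02]
 [-9.90644026e-01 -1.33347617e-01  2.90314834e-02  3.36432907e+01]
 [-4.44775856e-04  2.15883193e-01  9.76419095e-01  1.09401928e+03]
 [ 0.00000000e+00  0.00000000e+00  0.00000000e+00  1.00000000e+00]]
```

View pics/side0.png

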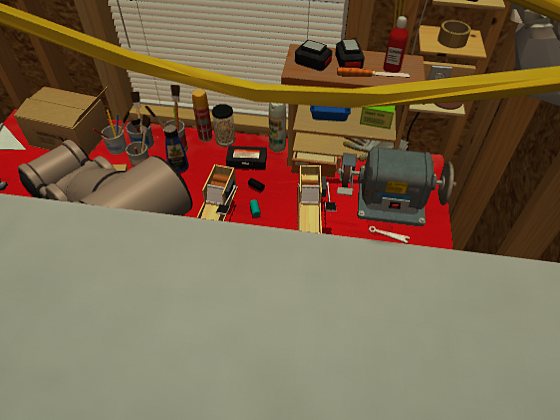

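View pics/top0.png

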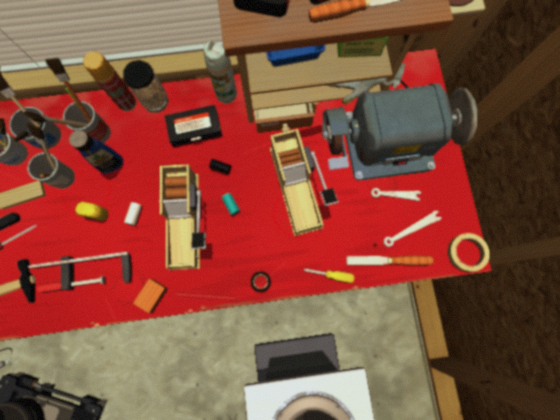

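The top view shows two dispensers, with pads near (199,241) and (331,198). In the side view the pads are near (222,209) and (331,207). I'll zoom in on both to see which one holds the thick dowels.

```bash
python3 - <<'E'
import cv2,numpy as np
t=cv2.imread("pics/top0.png");s=cv2.imread("pics/side0.png")
a=cv2.resize(t[120:275,150:350],(800,620),interpolation=cv2.INTER_CUBIC)[:600]
b=cv2.resize(s[155:245,195:345],(800,480),interpolation=cv2.INTER_CUBIC)
cv2.imwrite("pics/tc.png",a);cv2.imwrite("pics/sc.png",b)
E
```

```text
(no output)
```

View pics/tc.png

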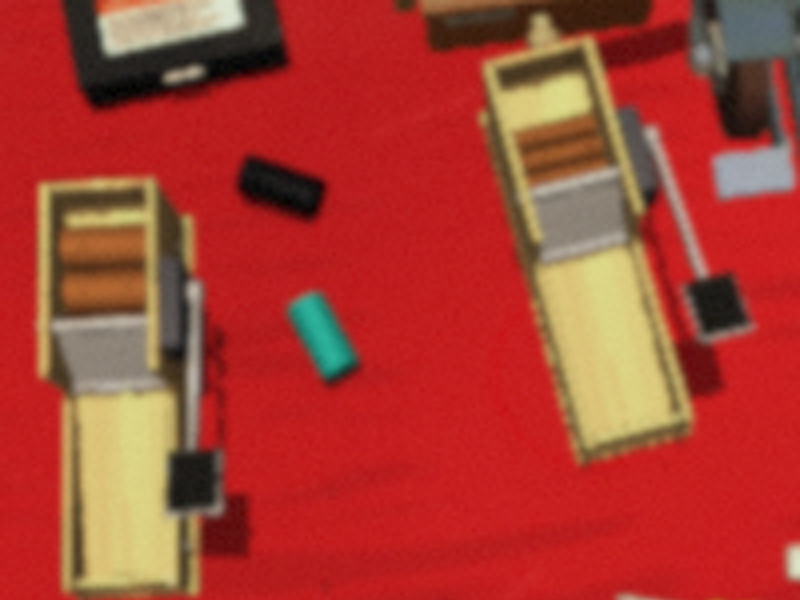

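View pics/sc.png

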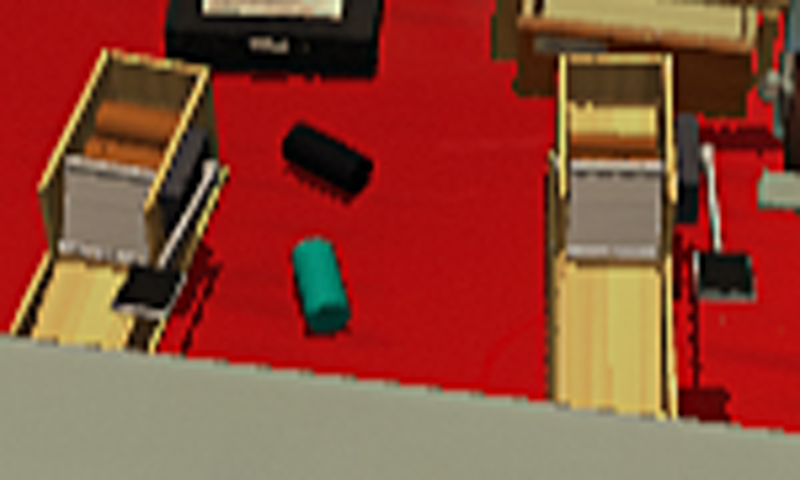

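The left dispenser is rack_a: it has two thick rollers visible at wide spacing. The right one holds the thin dowels. In the crops, rack_a's pad centre is at top (195,481) and side (150,290). Next I'll triangulate it and get the yaw.

```bash
cat > h.py <<'E'
from plant import *
import cv2,numpy as np
def ray(c,p):
    u=cv2.undistortPoints(np.array([[p]],float),c["mtx"],np.array(c["distortion"]))[0,0]
    P=np.array(c["pose"]);d=P[:3,:3]@[u[0],-u[1],-1];return P[:3,3],d/np.linalg.norm(d)
def plane(c,p,z):
    o,d=ray(c,p);return o+d*(z-o[2])/d[2]
def tri(c1,p1,c2,p2):
    A=np.zeros((3,3));b=np.zeros(3);L=[]
    for c,p in((c1,p1),(c2,p2)):
        o,d=ray(c,p);M=np.eye(3)-np.outer(d,d);A+=M;b+=M@o;L.append((M,o))
    x=np.linalg.solve(A,b);return x,[np.linalg.norm(M@(x-o)) for M,o in L]
E
python3 - <<'E'
from h import *
T=capture("top");S=capture("side")
t=lambda x,y:(150+x/4-.4,120+y/4-.4)
s=lambda x,y:(195+x/5.333-.4,155+y/5.333-.4)
# dark pad blob centroid
def blob(c,p):
    g=c["image"].max(2)<45; n,l,st,ce=cv2.connectedComponentsWithStats(g.astype(np.uint8)); i=l[int(round(p[1])),int(round(p[0]))]; return i,st[i],ce[i]
for nm,a,b in(("A",t(195,481),s(150,290)),("B",t(718,305),s(724,275))):
    ba,bb=blob(T,a),blob(S,b);print(nm,a,b,ba,bb,tri(T,a,S,b),tri(T,ba[2],S,bb[2]))
print("hopper back L,R",plane(T,t(40,185),105),plane(T,t(157,180),105),"front L",plane(T,t(42,378),105),plane(T,t(152,372),105))
print("tray front L,R z50",plane(T,t(65,592),50),plane(T,t(198,592),50))
print("lever far end, ",plane(T,t(195,290),95))
E
```

```text
A (198.35, 239.85) (222.72675792237013, 208.97839864991562) (np.int32(289), array([193, 234,  10,  13, 114], dtype=int32), array([197.66666667, 239.66666667])) (np.int32(363), array([217, 188,  19,  25,  92], dtype=int32), array([224.41304348, 205.60869565])) (array([524.58665357, 218.70196149, 117.09399429]), [np.float64(0.5647665377311575), np.float64(0.5647665377311885)]) (array([522.15240226, 213.55836316, 137.80282096]), [np.float64(2.265426567528059), np.float64(2.2654265675280505)])
B (329.1, 195.85) (330.35848490530657, 206.1657228576786) (np.int32(228), array([323, 190,  12,  12, 102], dtype=int32), array([328.83333333, 195.64705882])) (np.int32(383), array([326, 202,  10,   8,  64], dtype=int32), array([330.484375, 205.78125 ])) (array([ 592.21676173, -124.63088541,  116.18148099]), [np.float64(0.8385479876351476), np.float64(0.8385479876351399)]) (array([ 592.71549136, -124.37717137,  117.32750872]), [np.float64(0.30771920448103596), np.float64(0.3077192044810903)])
hopper back L,R [736.95897007 303.44937965 105.        ] [730.01813039 226.79288323 105.        ] front L [606.62077528 311.51416842 105.        ] [600.91545434 241.32834476 105.        ]
tray front L,R z50 [474.25188282 322.09098817  50.        ] [462.15295127 235.53169684  50.        ]
lever far end,  [654.5217494  210.68841176  95.        ]
```

Pad A is at about (523,217,z≈120), which agrees with the 122 mm stated and with the frame offset from the tray corners. The yaw is about -0.09. I'll close the fingers and turn the tool so its y axis lies along the lever.

```bash
python3 -m inch '[0,0,0.0813,0,0,0,1, 0,0,0.0813,0,0,0,1, 0,0,0.0813,0,0,0,1, 0,0,0.0813,0,0,0,1, 0,0,0.0813,0,0,0,1, 0,0,0.0813,0,0,0,1, 0,0,0.0813,0,0,0,1, 0,0,0.0813,0,0,0,1, 0,0,0.0813,0,0,0,1, 0,0,0.0813,0,0,0,1]'
python3 - <<'E'
from h import *
from scipy.spatial.transform import Rotation as R
o=get_obs();print(o["tcp_rot"],o["joint_positions"],o["grip_width"])
print(R.from_euler("xyz",o["tcp_rot"]).inv().apply(np.array([523,217,165])-o["tool_pos"]))
E
```

```text
time: 1.03
tool_pos: [223.4, 475.0, 237.5]
tcp_rot: [-3.141, 0.0, 1.476]
contact_force: [0.3, 0.2, -0.4]
grip_width: 29.6
finger_force: 0.0
[-3.14139820e+00  3.33733566e-04  1.47623802e+00] [9.84974525e-01 3.42195128e-01 1.52438516e+00 1.46588424e-05
 1.27539837e+00 1.07952860e+00] 29.570316276647123
[-228.49499765  322.58245461   72.55302031]
```

```bash
python3 -m inch '[0,0,0,-0.0285,0.0403,0.009,1, 0,0,0,-0.0285,0.0403,0.009,1, 0,0,0,-0.0285,0.0403,0.009,1, 0,0,0,-0.0285,0.0403,0.009,1, 0,0,0,-0.0285,0.0403,0.009,1, 0,0,0,-0.0285,0.0403,0.009,1, 0,0,0,-0.0285,0.0403,0.009,1, 0,0,0,-0.0285,0.0403,0.009,1, 0,0,0,-0.0285,0.0403,0.009,1, 0,0,0,0,0,0,1]'
python3 - <<'E'
from h import *
c=capture("top");s=capture("side")
a=cv2.resize(c["image"][150:275,140:240],(480,600),interpolation=cv2.INTER_CUBIC)
b=cv2.resize(s["image"][150:245,170:270],(320,304),interpolation=cv2.INTER_CUBIC)
im=np.zeros((600,800,3),np.uint8);im[:,:480]=a;im[:304,480:]=b
cv2.imwrite("pics/m1.png",im[:,:,::-1]);print(get_obs()["tool_pos"])
E
```

```text
time: 1.87
tool_pos: [498.6, 240.2, 171.2]
tcp_rot: [3.141, 0.002, 1.477]
contact_force: [-0.7, -0.2, 0.5]
grip_width: 0.3
finger_force: 0.0
[494.83859281 243.82948375 172.12138865]
```

View pics/m1.png

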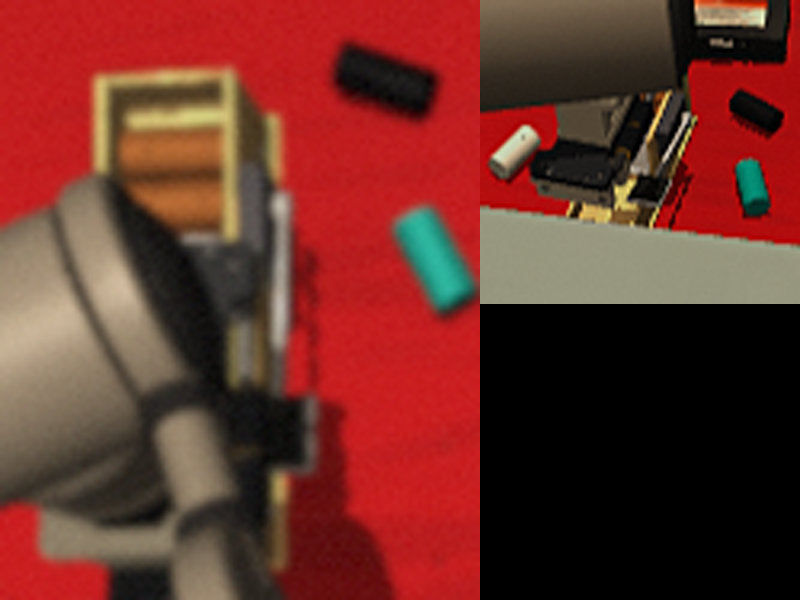

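The side inset shows the closed gripper left of and above the pad, as expected after 9 of the 10 rows. I'll finish the lateral move and come down to just above the pad.

```bash
python3 -m inch '[0,0,0,-0.016,0.0203,0,1, 0,0,0,-0.016,0.0203,0,1, 0,0,0,0,0,0.0125,1, 0,0,0,0,0,0.0125,1, 0,0,0,0,0,0.01,1, 0,0,0,0,0,0,1, 0,0,0,0,0,0,1]'
python3 - <<'E'
from h import *
c=capture("top");s=capture("side")
a=cv2.resize(c["image"][150:275,140:240],(480,600),interpolation=cv2.INTER_CUBIC)
b=cv2.resize(s["image"][165:240,200:260],(320,400),interpolation=cv2.INTER_CUBIC)
im=np.zeros((600,800,3),np.uint8);im[:,:480]=a;im[:400,480:]=b
cv2.imwrite("pics/m2.png",im[:,:,::-1]);o=get_obs();print(o["tool_pos"],o["contact_force"])
E
```

```text
time: 2.55
tool_pos: [523.2, 217.5, 144.2]
tcp_rot: [-3.14, 0.0, 1.484]
contact_force: [0.1, -0.2, -0.1]
grip_width: 0.5
finger_force: 0.0
[524.15987666 217.37311517 145.2008769 ] [-0.49034148 -0.05327849  0.0679952 ]
```

View pics/m2.png

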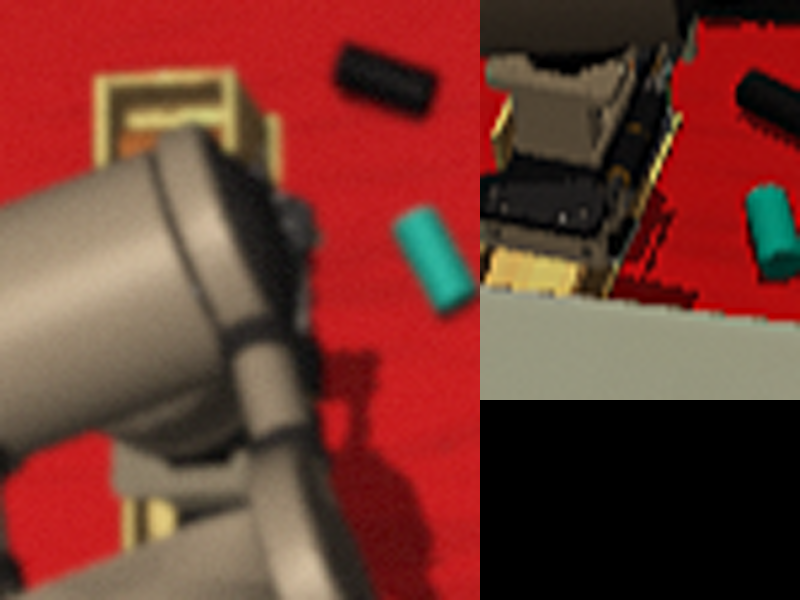

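The gripper now hides the pad in both views, and the TCP is on the computed pad point. From here I'll press and use force to confirm contact.

```bash
python3 -m inch '[0,0,0,0,0,0.00625,1, 0,0,0,0,0,0.00625,1, 0,0,0,0,0,0.00625,1, 0,0,0,0,0,0.00625,1, 0,0,0,0,0,0.00625,1, 0,0,0,0,0,0,1]'; python3 -m inch '[0,0,0,0,0,0.00625,1, 0,0,0,0,0,0.00625,1, 0,0,0,0,0,0.00625,1, 0,0,0,0,0,0,1]'
```

```text
time: 3.15
tool_pos: [524.1, 216.5, 118.7]
tcp_rot: [-3.14, 0.0, 1.482]
contact_force: [0.3, -0.5, -1.0]
grip_width: 0.3
finger_force: 0.0
time: 3.48
tool_pos: [524.1, 216.6, 103.8]
tcp_rot: [-3.14, 0.0, 1.482]
contact_force: [-0.4, -0.0, 0.8]
grip_width: 0.2
finger_force: 0.0
```

```bash
python3 -m inch '[0,0,0,0,0,0.00625,1, 0,0,0,0,0,0.00625,1, 0,0,0,0,0,0.00625,1, 0,0,0,0,0,0,1]'; python3 -m inch '[0,0,0,0,0,0.00625,1, 0,0,0,0,0,0.00625,1, 0,0,0,0,0,0,1]'
python3 - <<'E'
from h import *
for i in range(3):
    c=capture("top");s=capture("side");print(get_obs()["contact_force"])
a=cv2.resize(c["image"][150:275,140:240],(480,600),interpolation=cv2.INTER_CUBIC)
b=cv2.resize(s["image"][165:240,200:260],(320,400),interpolation=cv2.INTER_CUBIC)
im=np.zeros((600,800,3),np.uint8);im[:,:480]=a;im[:400,480:]=b
cv2.imwrite("pics/m3.png",im[:,:,::-1])
E
```

```text
time: 3.82
tool_pos: [524.7, 216.6, 89.1]
tcp_rot: [3.141, -0.0, 1.482]
contact_force: [-0.6, -0.0, 3.6]
grip_width: 0.6
finger_force: 1.5
time: 4.07
tool_pos: [524.8, 216.6, 79.3]
tcp_rot: [3.141, -0.0, 1.482]
contact_force: [2.2, -1.4, 4.7]
grip_width: 0.5
finger_force: 1.7
[ 1.99248237 -0.6047153   3.53422044]
[ 1.8654765  -0.49273519  3.89897853]
[ 1.41499696 -0.76693032  3.73902668]
```

View pics/m3.png

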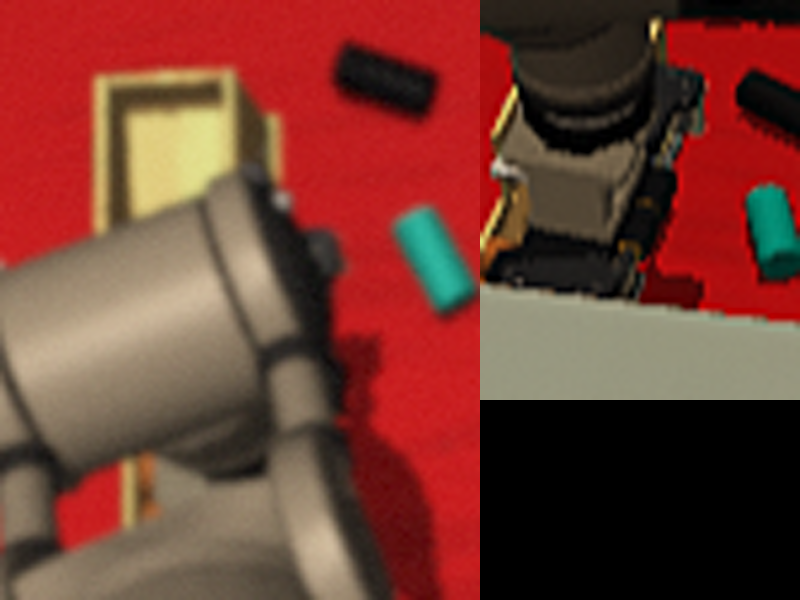

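The hopper is empty and the dowels are in the tray, with about 3.7 N on the fingers. I'll press on to the stop in small steps.

```bash
python3 -m inch '[0,0,0,0,0,0.0025,1, 0,0,0,0,0,0.00125,1, 0,0,0,0,0,0,1]'; python3 -m inch '[0,0,0,0,0,0.0025,1, 0,0,0,0,0,0,1, 0,0,0,0,0,0,1]'
```

```text
time: 4.62
tool_pos: [525.0, 216.7, 77.5]
tcp_rot: [3.14, -0.0, 1.482]
contact_force: [0.6, -1.0, 9.6]
grip_width: 0.3
finger_force: 4.5
time: 4.87
tool_pos: [525.2, 216.7, 76.5]
tcp_rot: [3.139, -0.001, 1.482]
contact_force: [-0.7, -2.3, 14.7]
grip_width: 0.5
finger_force: 7.3
```

The force has risen to 15 N, well above the spring's 3–4 N, so the lever is at its stop. I'll hold there, then raise slowly at 3 mm per row (36 mm/s).

```bash
python3 -m inch '[0,0,0,0,0,0,1, 0,0,0,0,0,0,1, 0,0,0,0,0,0,1, 0,0,0,0,0,0,1, 0,0,0,0,0,0,1, 0,0,0,0,0,0,1, 0,0,0,0,0,0,1, 0,0,0,0,0,0,1, 0,0,0,0,0,0,1, 0,0,0,0,0,0,1]'
python3 -m inch '[0,0,0,0,0,0,1, 0,0,0,0,0,0,1, 0,0,0,0,0,0,1, 0,0,0,0,0,0,1, 0,0,0,0,0,0,1, 0,0,0,0,0,0,1, 0,0,0,0,0,0,1, 0,0,0,0,0,0,1, 0,0,0,0,0,0,1, 0,0,0,0,0,0,1]'
python3 -m inch '[0,0,0,0,0,-0.00375,1, 0,0,0,0,0,-0.00375,1, 0,0,0,0,0,-0.00375,1, 0,0,0,0,0,-0.00375,1, 0,0,0,0,0,-0.00375,1, 0,0,0,0,0,-0.00375,1, 0,0,0,0,0,-0.00375,1, 0,0,0,0,0,-0.00375,1, 0,0,0,0,0,-0.00375,1, 0,0,0,0,0,-0.00375,1]'
python3 -m inch '[0,0,0,0,0,-0.00375,1, 0,0,0,0,0,-0.00375,1, 0,0,0,0,0,-0.00375,1, 0,0,0,0,0,-0.00375,1, 0,0,0,0,0,-0.00375,1, 0,0,0,0,0,-0.00375,1, 0,0,0,0,0,-0.00375,1, 0,0,0,0,0,-0.00375,1, 0,0,0,0,0,-0.00375,1, 0,0,0,0,0,-0.00375,1]'
python3 -m inch '[0,0,0,0,0,-0.00375,1, 0,0,0,0,0,-0.00375,1, 0,0,0,0,0,-0.00375,1, 0,0,0,0,0,-0.00375,1, 0,0,0,0,0,-0.00375,1, 0,0,0,0,0,-0.00375,1, 0,0,0,0,0,-0.00375,1, 0,0,0,0,0,-0.00375,1, 0,0,0,0,0,-0.00375,1, 0,0,0,0,0,-0.00375,1]'
```

```text
time: 5.7
tool_pos: [525.2, 216.7, 76.5]
tcp_rot: [3.139, -0.001, 1.482]
contact_force: [-1.6, -2.1, 13.9]
grip_width: 0.6
finger_force: 7.2
time: 6.53
tool_pos: [525.2, 216.7, 76.5]
tcp_rot: [3.139, -0.001, 1.482]
contact_force: [-1.6, -2.6, 14.8]
grip_width: 0.4
finger_force: 7.2
time: 7.37
tool_pos: [524.1, 216.6, 105.0]
tcp_rot: [-3.141, 0.0, 1.482]
contact_force: [-0.7, 0.0, 2.0]
grip_width: 0.4
finger_force: 1.1
time: 8.2
tool_pos: [524.3, 216.6, 135.1]
tcp_rot: [-3.141, 0.0, 1.482]
contact_force: [0.4, -0.4, 0.8]
grip_width: 0.5
finger_force: 0.0
time: 9.03
tool_pos: [524.5, 216.7, 165.2]
tcp_rot: [3.142, -0.0, 1.482]
contact_force: [0.5, -0.2, 0.3]
grip_width: 0.4
finger_force: 0.0
```

Next I'll lift and retreat left, away from the dispenser, and check.

```bash
python3 -m inch '[0,0,0,0,0,-0.03,1, 0,0,0,0,0,-0.03,1, 0,0,0,0.035,-0.035,-0.01,1, 0,0,0,0.035,-0.035,-0.01,1, 0,0,0,0.035,-0.035,0,1, 0,0,0,0.035,-0.035,0,1, 0,0,0,0.035,-0.035,0,1, 0,0,0,0.035,-0.035,0,1, 0,0,0,0.035,-0.035,0,1, 0,0,0,0,0,0,1]'
python3 - <<'E'
from h import *
c=capture("top")
a=cv2.resize(c["image"][120:275,150:350],(800,620),interpolation=cv2.INTER_CUBIC)[:600]
cv2.imwrite("pics/m4.png",a[:,:,::-1]);o=get_obs();print(o["tool_pos"])
E
```

```text
time: 9.87
tool_pos: [341.8, 433.6, 229.2]
tcp_rot: [-3.14, -0.002, 1.488]
contact_force: [0.0, -0.6, 1.0]
grip_width: 0.5
finger_force: 0.0
[343.98631942 431.51451062 229.07271541]
```

View pics/m4.png

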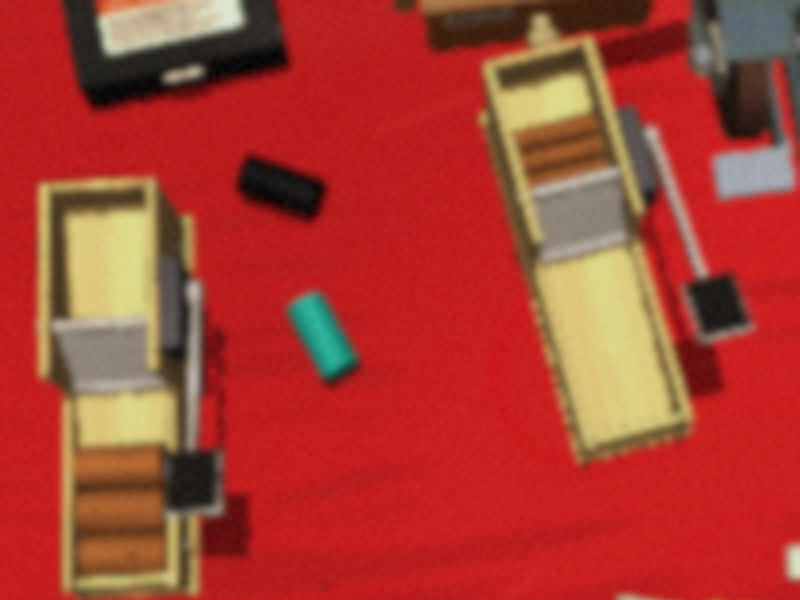

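The picture shows three thick dowels in the left tray (rows about 465–550) and both lids shut. The lever is up, with its pad back at (195,481), and the thin-dowel dispenser is unchanged.

```bash
python3 -m inch '[0,0,0,0,0,0,1, 0,0,0,0,0,0,1, 0,0,0,0,0,0,1, 0,0,0,0,0,0,1]'; python3 -c "from plant import *; print(close_job())"
```

```text
time: 10.25
tool_pos: [347.6, 428.2, 229.0]
tcp_rot: [3.141, 0.0, 1.48]
contact_force: [0.4, -0.3, -0.3]
grip_width: 0.1
finger_force: 0.0
the job is handed in; nothing more can be done
None
```

The job is handed in at about 10 s of robot time: all three thick dowels lie in their tray, I raised the lever at about 36 mm/s (slam limit 130) so the lid closed without slamming, and in the last picture the thin-dowel dispenser was still shut; no verdict came back.

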